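Set the weld timer and hold the spot welder closed

TASK

Make the next spot weld on the lapped strips lying in the spot welder: turn the timer's knob until its pointer line stands at the steel setting marker on the dial, then press the welder's hand lever down until the electrodes are closed on the strips and the lever's pointer stands on the broad band of the pressure scale. Keep it there and finish while still holding the lever down. Do not shift the strips, and leave the other things on the bench where they are.

Things in the scene. Friction and masses are not known exactly. Their poses are not given: they have to be found in the camera images.
- timer: weld timer unit, a grey box 160 x 200 mm and 75 mm high standing fixed on the bench; origin at the centre of its underside, x towards its back, y to its left, z up. On its flat top: a white dial 100 mm across with the large black knob, beside it (to the right) only a small trim knob, a lamp and a rocker switch that are left alone
- knob_grip (a point): centre of the grip bar of the timer's large knob, on its vertical turning axis, 98 mm above the bench. The knob is a skirt 60 mm across and 8 mm high with a bar across it 50 mm long, 13 mm wide; bar from 84 to 108 mm above the bench, to be pinched from above. The bar lies along this frame's x axis, which points to the pointer end; z up
- knob_pointer (a point): point at the edge of the knob's skirt (31 mm from the axis) at the end of its white pointer line
- marker_tip (a point): inner tip of the steel setting marker, a dark steel tab (10 mm wide, 27 mm long, 5 mm high, narrowing inwards) fixed on the dial just outside the knob's skirt; this point is also 31 mm from the knob's axis and at the height of knob_pointer, so the two coincide when the knob is set
- timer_knob (a joint): angle of the knob in rad, 0 to 4.7, growing clockwise seen from above; at 0 the pointer points to the timer's front left (135 degrees anticlockwise from its x axis). It stays where it is left (friction about 0.035 N m) and turns freely both ways
- timer_marker (a joint): angle of the setting marker in rad, counted like timer_knob: the knob is set when timer_knob equals this. It is always 0.5 to 1.6 rad clockwise of the knob's start. It does not move during the job
- welder: bench spot welder, fixed on the bench: a grey housing 200 x 150 x 185 mm, from whose front a lower copper horn and, above it, the upper arm reach forward along the welder's -x. Origin on the bench under the lower electrode, 150 mm in front of the housing; z up. The hinge pin of arm and lever lies along its y, at x = 190 mm, z = 210 mm
- upper_arm: the welder's upper copper arm with the upper electrode, carrying the hand lever on the same pin; origin on the pin. A return spring keeps it 0.1 rad above level (electrodes 19 mm open); it is level when the electrode touches the strips. A white pressure scale plate (26 x 68 mm) stands on its -y side, 160 mm forward of the pin, with thin ticks and one broad black band
- electrode_tip (a point): flat end (10 mm across) of the upper electrode, 190 mm forward of the hinge pin; it comes down on the strips at 109 mm above the bench
- press_lever (a joint): angle in rad by which the hand lever is pressed against the pressure spring, relative to the upper arm: 0 free, 0.14 at its stop; grows only once the electrode is on the strips. Its pointer is on the broad band from 0.055 to 0.105 (middle 0.08). Pushing the grip takes about 3 N to close the arm, then 5 N rising to 11 N at mid-band; let go, it springs up
- lever_grip (a point): centre of the black ribbed grip at the end of the hand lever: flat top and sides, 120 mm long (along the welder's x), 30 wide, 22 high; 315 mm forward of the hinge pin and 50 mm above the lever's line through the pin. Its height over the bench: 291 mm free, 260 with the electrode just touching the strips, 235 with the pointer in mid-band (243 to 227 over the band)
- lever_pointer (a point): tip of the steel pointer on the hand lever that runs along the pressure scale
- strips: two steel strips, each 120 x 30 x 2 mm, lapped by 40 mm and already joined by one spot, lying loose across the welder's work rest with the lap between the electrodes; origin at the centre of the underside of the lap, y along the strips. Must stay where it is
- tube_a: mitre-cut steel tube, 88 mm across, up to 155 mm high, standing loose; leave alone
- tube_b: mitre-cut steel tube, 88 mm across, up to 155 mm high, standing loose; leave alone
- tube_c: mitre-cut steel tube, 76 mm across, up to 115 mm high, standing loose; leave alone
- bar_clamp: one-handed bar clamp 390 mm long, 28 mm high, lying loose on the bench; leave alone
- spanner: spanner 170 mm long lying loose; leave alone
- tube_plug: turned aluminium tube plug, 48 mm across, 32 mm high, standing loose; leave alone

How it is judged:
By the outcome, as a careful person would: the job done as asked, in the order asked, and still so for the second after the job is handed in, while the arm keeps its last pose, push and grip.
It also fails if it takes over 61 s, if anything falls off the work surface, if the arm or the gripper's body presses on something with over 40 N, if the wrist force passes 120 N, or if a joint passes its speed limit or range.

ROBOT

A 6-joint arm with a two-finger parallel gripper is mounted at the origin on the work surface. World frame = base frame: x ahead of the robot, y to its left, z up, the work surface at z = 0. Lengths are in m, angles in rad, forces in N, time in s.
With the tool pointing down it reaches from about 0.275 to 0.85 m from the base axis. Payload 5.2 kg.
Tool frame: the origin (TCP) lies midway between the tips of the shut fingers; the grasp point (between the pads) lies 19 mm behind it; z points along the fingers, y is the line along which they close (so a half turn about z gives the same grasp; the last joint's range is limited). The gripper opens to 85 mm and grips with 20 to 120 N. Pads are 22 mm wide; open, the fingers measure 114 mm over their backs; the gripper's body (76 mm by 85 mm) begins 54 mm behind the grasp point. The pads swing forward as they close: fully open they stand 13 mm farther back than shut.
Start: joints at [-1.334, 0.259, 1.535, -0, 1.348, -0.203], TCP at [0.234, -0.498, 0.231] pointing down, gripper open.
Joint ranges: [-3.14, 3.14], [-0.91, 2.08], [0.19, 2.58], [-1.22, 4.36], [0.22, 2.71], [-3.12, 3.12]. Speed limits (rad/s): [2.57, 2.57, 3.14, 3.14, 3.14, 3.14].

INTERFACE

Orientations are given as [roll, pitch, yaw] about the fixed x, y, z axes, in that order (R = Rz(yaw) Ry(pitch) Rx(roll)).
In Python, from cell import sense, grab_frame, camera_model, bot gives the robot as it stands. The module is installed in compiled form; this text tells all that it offers.
- The arm moves only by the shell command python3 -m creep 'ROWS'. ROWS is JSON, a list of rows, each a list of 7 numbers: the shift along the tool's x, y, z each as a share of 0.25 m, from -1 to 1, then the turn, a rotation vector about the tool's x, y, z each as a share of 360 degrees, from -1 to 1, then the opening, from -1 (shut) to 1 (fully open). In form: [[tx, ty, tz, wx, wy, wz, gripper], ...]. A call has 1 to 5 rows; each row is the pose to reach, as a shift and turn from the pose commanded when the call began, along the tool's axes at that moment, turning the shorter way round; what a row does not reach only later rows make up. A row lasts 1/10 s, in which the tool goes at most 50 mm and 8.59 degrees, less where a joint would pass 70% of its speed; a pose out of reach is approached as far as the arm can. A call with a number of a shift or a turn outside -1 to 1 is refused whole. A call with a gripper value outside its range is refused whole. The fingers move at their own pace and stop on an object; the grip force is fixed at half the most. Time passes only in rows, so rows that repeat a pose let the fingers close. It gives the time, the measured TCP pose, the force, the opening and the grip force at its end, in the units of the state.
- sense(): the state, without advancing time (a new reading comes with each control period).
- grab_frame(name): name is "scene" or "top" or "wrist"; returns the picture (480x640x3 uint8, blue, green, red); there is no depth.
- camera_model(name): a dict with "mtx" (3x3 intrinsics, pixels), "dist_coeffs" ([k1, k2, p1, p2, k3] as OpenCV has them; the pictures are not rectified), "R" (3x3) and "t" (3): a world point X has camera coordinates R X + t. Camera axes: x right, y down, z forward; pixel columns grow to the right and rows downward; lengths in m; the calibration is good to about 2 mm. A picture is of the moment at which its call begins: read the wrist's pose just before it. camera_model takes no time and is no camera call; for the wrist camera it gives the pose at the moment of the call.
- bot.hand_in(): hands the job in; it is judged then, once.
The state is a dict: "t": time; "joint_positions": joint angles; "qd": joint speeds; "joint_torque": joint torques, N m; "tcp_pos": TCP position; "ee_rot": TCP orientation; "contact_force": force on the tool from outside, world axes, zero at the start; "ft_torque": the same for the moment, N m; "width": opening from 0.0 (shut) to 1.0 (fully open); "grip_force": force on a finger pad.
Only numpy, scipy, OpenCV 4.12 (cv2) and the standard library are available. Lean on these libraries where they do the work, as an engineer would, in place of code of your own. Each camera call takes 0.05 s, during which the arm holds its last target. There are 200 camera calls.

## Working session

There is one attempt and no reset: what is moved stays moved. The work goes in short steps, Python scripts to look and compute and a shell command to move; the robot and the scene stay as the last step left them, time stands still between calls to the robot, and variables do not carry over. Pictures are saved under pics/ and viewed, at most 10 in all, crops included, and the job is handed in when it is done.

```bash
mkdir -p pics
python3 - <<'E'
from cell import *
import cv2
for n in ("scene","top"):
    cv2.imwrite(f"pics/{n}0.png",grab_frame(n))
    m=camera_model(n);print(n,m)
print(sense())
E
```

```text
scene {'mtx': array([[493.74104482,   0.        , 320.7835556 ],
       [  0.        , 493.74104482, 239.68547011],
       [  0.        ,   0.        ,   1.        ]]), 'dist_coeffs': array([0.0074093, 0.       , 0.       , 0.       , 0.       ]), 'R': array([[ 0.22667194,  0.97391611, -0.01035567],
       [ 0.67173165, -0.16402207, -0.72240803],
       [-0.70526337,  0.1567934 , -0.69138947]]), 't': array([-0.12535214, -0.24661324,  1.60231207])}
top {'mtx': array([[494.20479541,   0.        , 320.83884195],
       [  0.        , 494.20479541, 243.6414766 ],
       [  0.        ,   0.        ,   1.        ]]), 'dist_coeffs': array([0.00945683, 0.        , 0.        , 0.        , 0.        ]), 'R': array([[ 7.32460168e-03, -9.99971918e-01,  1.58559110e-03],
       [-9.90047622e-01, -7.47474401e-03, -1.40534104e-01],
       [ 1.40542009e-01, -5.40454364e-04, -9.90074569e-01]]), 't': array([0.01142302, 0.59379405, 1.05443303])}
{'t': 0.1, 'joint_positions': array([-1.33381053e+00,  2.59283231e-01,  1.53594174e+00,  1.61038984e-05,
        1.34797882e+00, -2.02829669e-01]), 'qd': array([ 0.0002587 , -0.00054624, -0.00399774, -0.00075569, -0.00025209,
        0.00051642]), 'joint_torque': array([ 2.36927699e-03, -4.46972573e+01, -2.91245413e+01, -1.58911730e-04,
        6.27018220e-03,  2.90687240e-05]), 'tcp_pos': array([ 0.23407893, -0.49720583,  0.23056356]), 'ee_rot': array([-3.14001771e+00, -3.39928331e-04,  4.39811631e-01]), 'contact_force': array([-0.84638404,  0.76338524, -0.34431525]), 'ft_torque': array([-0.03811003, -0.01064782,  0.00985455]), 'grip_force': 0.0, 'width': 1.0023839401915362}
```

View pics/scene0.png

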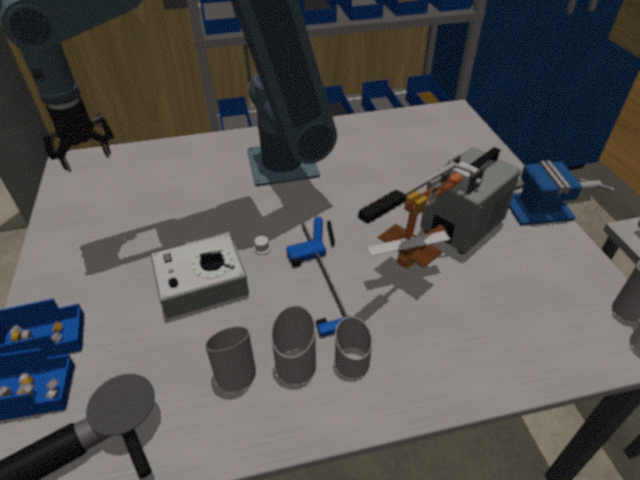

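View pics/top0.png

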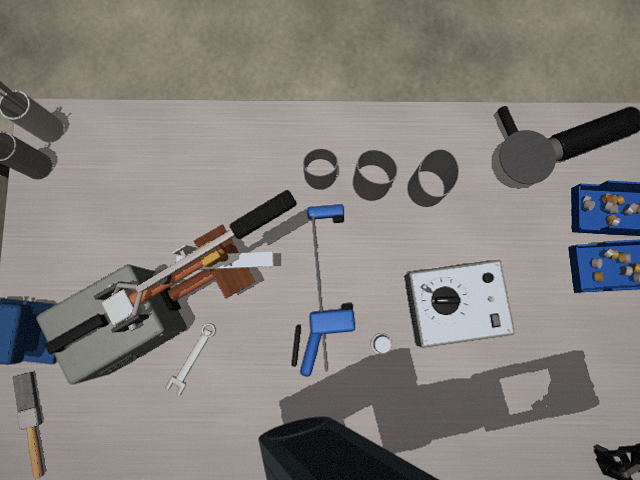

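The scene picture shows the timer at about (200,272) with its knob at (212,261), and the lever grip at (382,207). In the top picture the knob is at (445,300), the grip runs from (235,233) to (293,197), and the strips end at (278,259). Next I'll enlarge both.

Run:
```python
import cv2,numpy as np
a=cv2.imread("pics/top0.png");b=cv2.imread("pics/scene0.png")
f=lambda im,x,y,w,h,s:cv2.resize(im[y:y+h,x:x+w],None,fx=s,fy=s,interpolation=cv2.INTER_CUBIC)
A=f(a,400,250,80,60,5)  
A=f(a,400,255,80,90,5); B=f(a,225,185,80,60,5); C=f(b,150,225,100,60,4); D=f(b,355,175,100,60,4)
def pad(i,h,w): return cv2.copyMakeBorder(i,0,h-i.shape[0],0,w-i.shape[1],cv2.BORDER_CONSTANT)
cv2.imwrite("pics/crop.png",np.vstack([np.hstack([pad(A,300,400)if A.shape[0]<=300 else A[:300],B]),np.hstack([C,D])]))
```

```text
(no output)
```

View pics/crop.png

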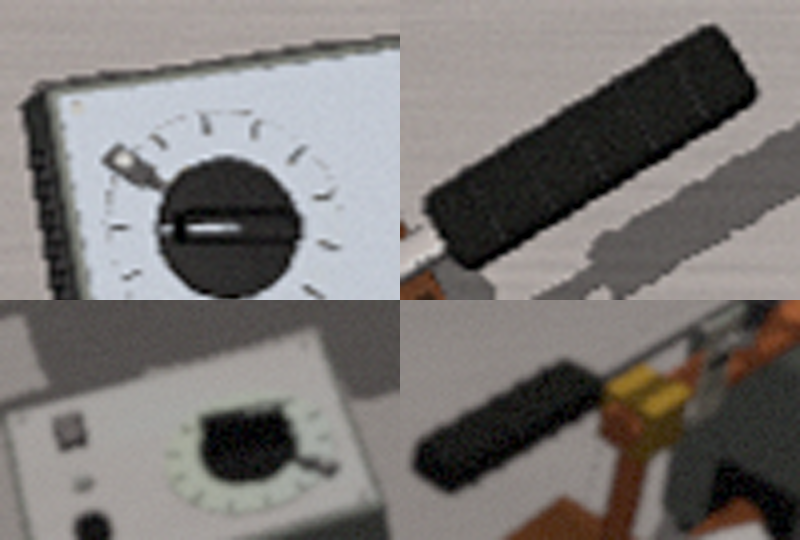

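The crop (top view, scale 5) shows the skirt centre at about (445.8,300.6), the pointer end at (432.7,300.6) and the marker tip at (432.6,292.2). The grip centre is about (263.2,214.4) in the top view and (382,206.3) in the scene view.

```bash
cat > h.py <<'E'
import numpy as np,cv2
from cell import *
def ray(m,p):
    u=cv2.undistortPoints(np.array([[p]],float),m["mtx"],m["dist_coeffs"])[0,0]
    R=np.array(m["R"]);return -R.T@np.array(m["t"]),R.T@np.array([u[0],u[1],1])
def atz(m,p,z):
    c,d=ray(m,p);return c+d*(z-c[2])/d[2]
def tri(obs):
    A=np.zeros((3,3));b=np.zeros(3)
    for m,p in obs:
        c,d=ray(m,p);d/=np.linalg.norm(d);P=np.eye(3)-np.outer(d,d);A+=P;b+=P@c
    x=np.linalg.solve(A,b)
    return x,[np.linalg.norm(np.cross(x-ray(m,p)[0],ray(m,p)[1]/np.linalg.norm(ray(m,p)[1]))) for m,p in obs]
def px(m,X):
    return cv2.projectPoints(np.array([X],float),cv2.Rodrigues(np.array(m["R"]))[0],np.array(m["t"]),m["mtx"],m["dist_coeffs"])[0][0,0]
E
python3 - <<'E'
from h import *
np.set_printoptions(precision=4,suppress=True)
T=camera_model("top");S=camera_model("scene")
print("skirt",tri([(T,(445.8,300.6)),(S,(211.7,262))]))
print("mark",tri([(T,(432.6,292.2)),(S,(224.2,265))]))
print("grip",tri([(T,(263.2,214.4)),(S,(382,206.3))]))
g=[atz(T,(p[0]/5+225-80,p[1]/5+185),.302) for p in [(430,200),(710,25),(755,95),(470,268)]];print(np.array(g))
k=atz(T,(445.8,300.6),.08)
for n,p in dict(p=(432.7,300.6),m=(432.6,292.2)).items():
    d=atz(T,p,.08)-k;print(n,k,d,np.hypot(*d[:2]),np.degrees(np.arctan2(d[1],d[0])))
# timer edges
c=[atz(T,p,.075) for p in [(407,273),(500,261),(513,333)]];print(np.array(c))
W=camera_model("wrist");print(W,sense()["tcp_pos"],sense()["ee_rot"])
E
```

```text
skirt (array([ 0.4693, -0.2479,  0.0777]), [np.float64(0.000829351188823965), np.float64(0.0008293511888239044)])
mark (array([ 0.4868, -0.22  ,  0.0783]), [np.float64(0.0011749063553331122), np.float64(0.0011749063553331601)])
grip (array([0.6086, 0.1159, 0.2908]), [np.float64(0.0002525134148031735), np.float64(0.0002525134148031976)])
[[0.5875 0.1685 0.302 ]
 [0.6491 0.0746 0.302 ]
 [0.6248 0.0589 0.302 ]
 [0.5643 0.1542 0.302 ]]
p [ 0.4692 -0.2481  0.08  ] [-0.0002  0.0276  0.    ] 0.027563891482287637 90.4517256267577
m [ 0.4692 -0.2481  0.08  ] [0.0174 0.0273 0.    ] 0.032403088613973945 57.52056944427655
[[ 0.5271 -0.1684  0.075 ]
 [ 0.5544 -0.3676  0.075 ]
 [ 0.403  -0.388   0.075 ]]
{'mtx': array([[343.6279,   0.    , 318.5892],
       [  0.    , 343.6279, 236.8515],
       [  0.    ,   0.    ,   1.    ]]), 'dist_coeffs': array([-0.0598,  0.    ,  0.    ,  0.    ,  0.    ]), 'R': array([[ 0.4274, -0.9041, -0.0021],
       [-0.8672, -0.4106,  0.2816],
       [-0.2555, -0.1185, -0.9595]]), 't': array([-0.5495, -0.0375,  0.3795])} [ 0.2341 -0.4972  0.2306] [-3.14   -0.0003  0.4398]
```

```bash
python3 -m creep '[[0.637,-0.25,0.1,0,0,-0.09,1],[0.637,-0.25,0.1,0,0,-0.09,1],[0.637,-0.25,0.1,0,0,-0.09,1],[0.637,-0.25,0.1,0,0,-0.09,1],[0.637,-0.25,0.1,0,0,-0.09,1]]'
cat >> h.py <<'E'
from scipy.spatial.transform import Rotation as Ro
def delta(p,rpy):
    s=sense();R=Ro.from_euler("xyz",s["ee_rot"]);d=R.inv().apply(np.array(p)-s["tcp_pos"])
    w=(R.inv()*Ro.from_euler("xyz",rpy)).as_rotvec()
    print("shares",np.round(d/.25,3),np.round(np.degrees(w)/360,4),"tcp",s["tcp_pos"].round(4),"rpy",s["ee_rot"].round(4),"F",s["contact_force"].round(2),s["width"],s["grip_force"],s["t"])
E
python3 -c "
from h import *
delta([.469,-.248,.2],[np.pi,0,np.pi/2])"
```

```text
t: 0.6
tcp_pos: [0.3531, -0.3702, 0.2054]
ee_rot: [-3.14, -0.002, 1.011]
contact_force: [0.7, -0.1, 0.3]
width: 0.996
grip_force: 0.0
shares [0.66  0.134 0.023] [-0.0002 -0.0004 -0.089 ] tcp [ 0.3531 -0.3702  0.2054] rpy [-3.1397e+00 -1.9000e-03  1.0114e+00] F [ 0.66 -0.12  0.28] 0.9960005595645298 0.0 0.6
```

```bash
python3 -m creep '[[0.66,0.134,0.023,0,0,-0.089,1],[0.66,0.134,0.023,0,0,-0.089,1],[0.66,0.134,0.023,0,0,-0.089,1],[0.66,0.134,0.023,0,0,-0.089,1],[0.66,0.134,0.023,0,0,-0.089,1]]'
python3 - <<'E'
from h import *
delta([.469,-.248,.2],[np.pi,0,np.pi/2])
m=camera_model("wrist");im=grab_frame("wrist");cv2.imwrite("pics/w1.png",im)
import pickle;pickle.dump(m,open("w1.pkl","wb"))
for X in ([.469,-.248,.083],[.469,-.248,.108],[.4868,-.22,.08]):print(px(m,X))
E
```

```text
t: 1.1
tcp_pos: [0.4694, -0.2508, 0.2003]
ee_rot: [-3.141, -0.0, 1.567]
contact_force: [0.2, -0.7, -0.5]
width: 1.0
grip_force: 0.0
shares [ 0.011 -0.002  0.001] [-0.     -0.0001 -0.0006] tcp [ 0.4694 -0.2508  0.2003] rpy [-3.1414e+00 -3.0000e-04  1.5673e+00] F [ 0.22 -0.69 -0.53] 1.0004670904329915 0.0 1.1
[317.57623651 227.30883453]
[317.4684226  236.23511486]
[340.63499925 191.07828452]
```

View pics/w1.png

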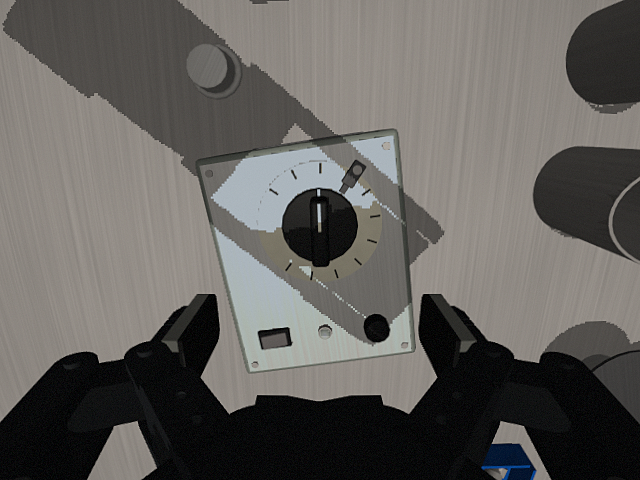

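The wrist picture shows the skirt centre at (319.5,227), the pointer end at (319,189) and the marker tip at (343,193), all close to the predicted pixels.

Run:
```python
from h import *
import pickle
m=pickle.load(open("w1.pkl","rb"));T=camera_model("top")
im=cv2.imread("pics/w1.png");cv2.imwrite("pics/w1c.png",cv2.resize(im[140:290,240:400],None,fx=4,fy=4,interpolation=cv2.INTER_CUBIC))
print(tri([(m,(319.5,227)),(T,(445.8,300.6))]))
print("mark",tri([(m,(343,193)),(T,(432.6,292.2))]))
k=atz(m,(319.5,227),.083)
for p in [(319,189),(343,193)]:
    d=atz(m,p,.081)-k;print(k,d,np.hypot(*d[:2]),np.degrees(np.arctan2(d[1],d[0])))
delta([k[0],k[1],.088],[np.pi,0,np.pi/2])
```

```text
(array([ 0.47045642, -0.25894772,  0.03875399]), [np.float64(0.0004176952585488269), np.float64(0.0004176952585486555)])
mark (array([ 0.48747494, -0.22073844,  0.08209964]), [np.float64(0.0010948895129011993), np.float64(0.0010948895129010879)])
[ 0.47050633 -0.24775262  0.083     ] [-0.00034825  0.0295235  -0.002     ] 0.029525551261160816 90.67580845455922
[ 0.47050633 -0.24775262  0.083     ] [ 0.01806863  0.02642298 -0.002     ] 0.032010140369291715 55.634795208793136
shares [0.018 0.008 0.449] [-0.0001  0.0001 -0.0012] tcp [ 0.4685 -0.2521  0.2004] rpy [-3.1409e+00  4.0000e-04  1.5632e+00] F [-0.2  -1.33  0.14] 0.9996350051983925 0.0 1.15
```

View pics/w1c.png

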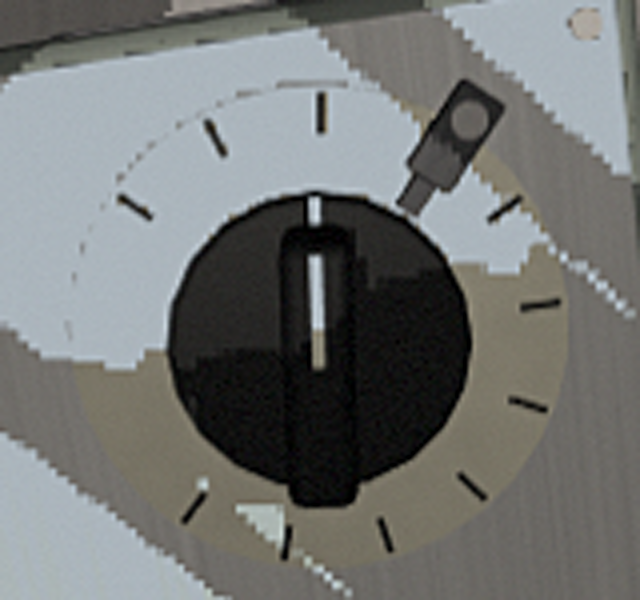

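The enlarged crop shows the pointer end at (315,195), the marker tip at (408,208) and the axis at (320,342). The marker is therefore about 34–35° clockwise of the pointer. I'll go down over the bar and close.

```bash
python3 -m creep '[[0.015,0.006,0.447,0,0,-0.001,1],[0.015,0.006,0.447,0,0,-0.001,1],[0.015,0.006,0.447,0,0,-0.001,1],[0.015,0.006,0.447,0,0,-0.001,1],[0.015,0.006,0.447,0,0,-0.001,-0.4]]'
python3 -m creep '[[0,0,0,0,0,0,-1],[0,0,0,0,0,0,-1],[0,0,0,0,0,0,-1],[0,0,0,0,0,0,-1],[0,0,0,0,0,0,-1]]'
python3 -c "
from h import *
delta([.4705,-.248,.088],[np.pi,0,np.pi/2])"
```

```text
t: 1.65
tcp_pos: [0.4705, -0.2501, 0.0905]
ee_rot: [3.14, 0.002, 1.568]
contact_force: [-0.1, -0.4, 1.2]
width: 0.857
grip_force: 0.0
t: 2.15
tcp_pos: [0.4702, -0.2484, 0.0898]
ee_rot: [3.141, 0.001, 1.571]
contact_force: [-1.3, 0.4, 5.9]
width: 0.138
grip_force: 59.2
shares [0.001 0.001 0.007] [0.0001 0.0001 0.    ] tcp [ 0.4702 -0.2484  0.0898] rpy [3.1407e+00 8.0000e-04 1.5709e+00] F [-1.28  0.43  5.92] 0.13779161139286658 59.21519100666046 2.15
```

The bar is gripped (width 11.7 mm, 59 N). Now I turn it clockwise, which is positive about tool z.

```bash
python3 -m creep '[[0,0,0,0,0,0.02,-1],[0,0,0,0,0,0.04,-1],[0,0,0,0,0,0.06,-1],[0,0,0,0,0,0.08,-1],[0,0,0,0,0,0.0965,-1]]'
python3 -m creep '[[0,0,0,0,0,0,-1],[0,0,0,0,0,0,-1]]'
python3 - <<'E'
from h import *
im=grab_frame("wrist");T=grab_frame("top");cv2.imwrite("pics/t2.png",T);cv2.imwrite("pics/w2.png",im)
f=lambda i,x,y:cv2.resize(i[y:y+90,x:x+80],None,fx=5,fy=5,interpolation=cv2.INTER_CUBIC)
m=camera_model("wrist");c=px(m,[.4868,-.22,.08]);print(c)
x,y=int(c[0])-40,int(c[1])-45;print(x,y)
cv2.imwrite("pics/c2.png",np.hstack([f(T,400,255),f(im,x,y)]))
E
```

```text
t: 2.65
tcp_pos: [0.4693, -0.248, 0.0898]
ee_rot: [-3.141, 0.001, 0.96]
contact_force: [-4.3, 1.3, 9.0]
width: 0.137
grip_force: 59.7
t: 2.85
tcp_pos: [0.4693, -0.248, 0.0898]
ee_rot: [-3.141, 0.001, 0.965]
contact_force: [-4.6, 0.9, 8.6]
width: 0.138
grip_force: 59.6
[314.12995272 223.63069508]
274 178
```

View pics/c2.png

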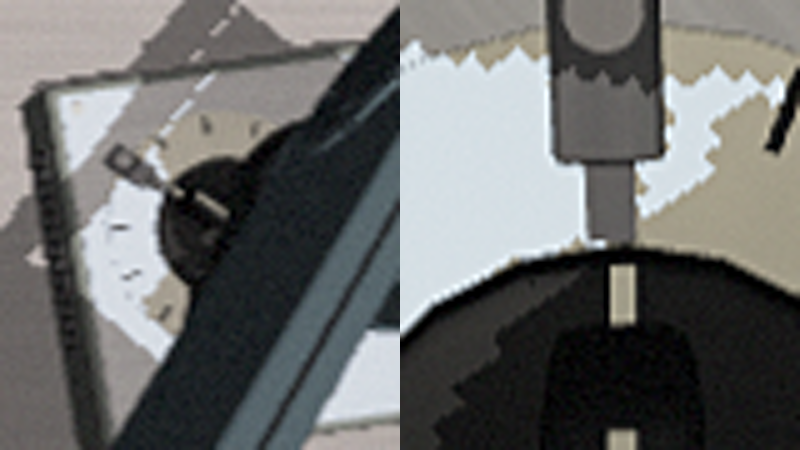

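In the wrist crop the pointer line is at x≈622 and the marker's tip centre at x≈611, which is about 1 mm or 1.8° too far clockwise. I'll turn back by that much.

```bash
python3 -m creep '[[0,0,0,0,0,-0.005,-1],[0,0,0,0,0,-0.005,-1],[0,0,0,0,0,-0.005,-1]]'
python3 - <<'E'
from h import *
im=grab_frame("wrist")
cv2.imwrite("pics/c3.png",cv2.resize(im[178:268,274:354],None,fx=6,fy=6,interpolation=cv2.INTER_CUBIC))
E
```

```text
t: 3.25
tcp_pos: [0.4694, -0.2481, 0.0898]
ee_rot: [-3.141, 0.001, 0.996]
contact_force: [-3.6, 0.9, 7.7]
width: 0.136
grip_force: 59.6
```

View pics/c3.png

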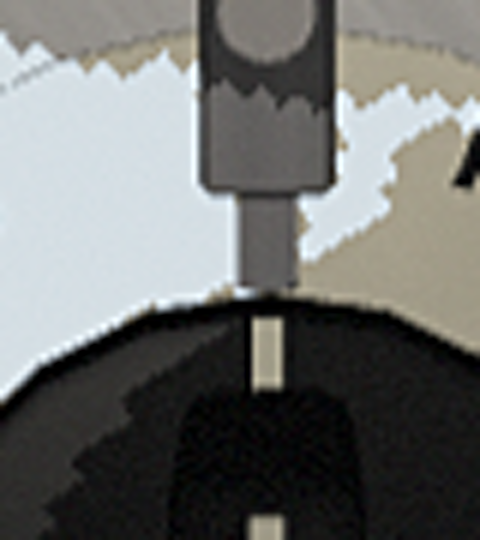

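The pointer (x≈267) and the marker (x≈268) now coincide. I'll release, lift and re-measure the lever.

```bash
python3 -m creep '[[0,0,0,0,0,0,1],[0,0,0,0,0,0,1],[0,0,0,0,0,0,1],[0,0,0,0,0,0,1],[0,0,-0.1,0,0,0,1]]'
python3 -m creep '[[0,0,-0.2,0,0,0,1],[0,0,-0.4,0,0,0,1],[0,0,-0.6,0,0,0,0],[0,0,-0.8,0,0,0,-1],[0,0,-1,0,0,0.0,-1]]'
python3 - <<'E'
from h import *
im=grab_frame("top");cv2.imwrite("pics/t4.png",im)
np.set_printoptions(precision=4,suppress=True)
delta([.6086,.1159,.345],[np.pi,0,.574])
E
```

```text
t: 3.8
tcp_pos: [0.468, -0.2466, 0.1111]
ee_rot: [-3.135, -0.001, 0.996]
contact_force: [-1.0, 0.4, 0.1]
width: 0.966
grip_force: 0.0
t: 4.3
tcp_pos: [0.4696, -0.2479, 0.366]
ee_rot: [3.141, -0.0, 0.996]
contact_force: [1.3, -0.6, -0.2]
width: 0.517
grip_force: 0.0
shares [ 1.525 -0.337  0.113] [ 0.0024 -0.0002  0.0672] tcp [ 0.4717 -0.2496  0.3752] rpy [3.1268 0.0018 0.9959] F [ 2.15 -1.61  5.79] 0.4221423339277705 0.0 4.35
```

```bash
python3 -m creep '[[0.75,-0.17,0.02,0,0,0.034,-1],[0.75,-0.17,0.02,0,0,0.034,-1],[0.75,-0.17,0.02,0,0,0.034,-1],[0.75,-0.17,0.02,0,0,0.034,-1],[0.75,-0.17,0.02,0,0,0.034,-1]]'
python3 - <<'E'
from h import *
delta([.6086,.1159,.35],[np.pi,0,.574])
m=camera_model("wrist");im=grab_frame("wrist")
t=cv2.imread("pics/t4.png")
c=cv2.resize(t[285:315,425:465],None,fx=7,fy=7,interpolation=cv2.INTER_CUBIC)
im[:c.shape[0],:c.shape[1]]=c
cv2.imwrite("pics/w4.png",im)
import pickle;pickle.dump(m,open("w4.pkl","wb"));print(px(m,[.6086,.1159,.302]))
E
```

```text
t: 4.85
tcp_pos: [0.5372, -0.0622, 0.3583]
ee_rot: [-3.14, -0.002, 0.789]
contact_force: [-0.4, 0.4, 0.1]
width: -0.002
grip_force: 0.0
shares [ 0.707 -0.299  0.035] [-0.0003 -0.0003  0.0342] tcp [ 0.5372 -0.0622  0.3583] rpy [-3.1399e+00 -2.1000e-03  7.8900e-01] F [-0.37  0.38  0.05] -0.0024303332485019506 0.0 4.85
[170.65310191 -73.42292839]
```

View pics/w4.png

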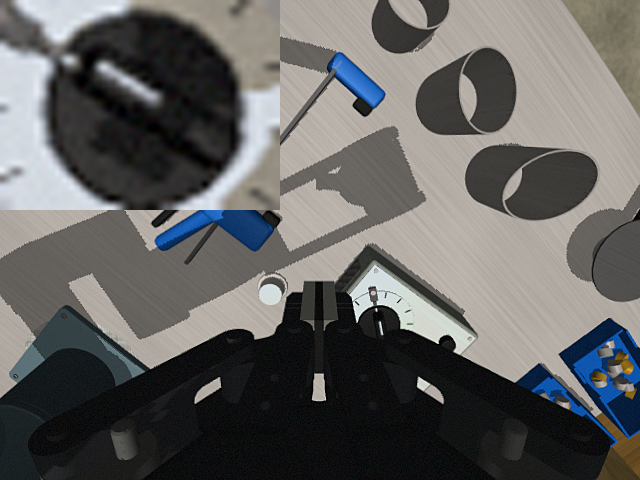

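The inset shows the pointer still in line with the marker after release. The grip is outside the wrist view, but its triangulated height of 290.8 mm agrees with the given 291 mm, so I go over it.

```bash
python3 -m creep '[[0.707,-0.299,0.035,0,0,0.034,-1],[0.707,-0.299,0.035,0,0,0.034,-1],[0.707,-0.299,0.035,0,0,0.034,-1],[0.707,-0.299,0.035,0,0,0.034,-1],[0.707,-0.299,0.035,0,0,0.034,-1]]'
python3 -m creep '[[0,0,0.1,0,0,0,-1],[0,0,0.1,0,0,0,-1]]'
python3 - <<'E'
from h import *
delta([.6086,.1159,.302],[np.pi,0,.574])
E
```

```text
t: 5.4
tcp_pos: [0.6099, 0.1135, 0.3483]
ee_rot: [-3.139, 0.0, 0.573]
contact_force: [-0.6, -0.3, -0.3]
width: 0.003
grip_force: 0.0
t: 5.6
tcp_pos: [0.6075, 0.1083, 0.3215]
ee_rot: [-3.139, 0.006, 0.568]
contact_force: [0.5, -1.2, -0.3]
width: 0.003
grip_force: 0.0
shares [ 0.02  -0.023  0.078] [-0.0004  0.0009 -0.001 ] tcp [0.6075 0.1083 0.3215] rpy [-3.1388  0.0059  0.5677] F [ 0.47 -1.22 -0.33] 0.0031642359894794615 0.0 5.6
```

```bash
python3 -m creep '[[0,0.0,0.06,0,0,0,-1],[0,0.005,0.1,0,0,0,-1],[0,0.015,0.14,0,0,0,-1],[0,0.022,0.18,0,0,0,-1],[0,0.03,0.21,0,0,0,-1]]'
python3 -m creep '[[0,0,0,0,0,0,-1],[0,0,0,0,0,0,-1]]'
python3 - <<'E'
from h import *
delta([.614,.1075,.246],[np.pi,0,.574])
E
```

```text
t: 6.1
tcp_pos: [0.6131, 0.1025, 0.2722]
ee_rot: [3.141, 0.0, 0.568]
contact_force: [-1.9, -2.1, 2.0]
width: -0.0
grip_force: 1.3
t: 6.3
tcp_pos: [0.613, 0.1033, 0.2728]
ee_rot: [3.142, 0.0, 0.568]
contact_force: [-0.4, -2.1, 2.6]
width: 0.002
grip_force: 1.3
shares [ 0.013 -0.012  0.107] [ 0.      0.     -0.0009] tcp [0.613  0.1033 0.2728] rpy [3.1415e+00 1.0000e-04 5.6840e-01] F [-0.37 -2.06  2.56] 0.0023020730731904333 1.2524258010671474 6.3
```

```bash
python3 -m creep '[[0.0,0.0,0.02,0,0,0,-1],[0,0.004,0.04,0,0,0,-1],[0,0.008,0.06,0,0,0,-1],[0,0.01,0.08,0,0,0,-1],[0.0,0.012,0.1,0,0,0,-1]]'
python3 -m creep '[[0,0,0,0,0,0,-1],[0,0,0,0,0,0,-1],[0,0,0,0,0,0,-1]]'
python3 - <<'E'
from h import *
s=sense();print(s["tcp_pos"],s["contact_force"])
S=grab_frame("scene");cv2.imwrite("pics/s5.png",S);T=grab_frame("top")
a=cv2.resize(S[150:270,360:490],None,fx=5,fy=5,interpolation=cv2.INTER_CUBIC);print(a.shape)
cv2.imwrite("pics/c5.png",a)
E
```

```text
t: 6.8
tcp_pos: [0.6152, 0.1008, 0.2491]
ee_rot: [3.139, -0.002, 0.569]
contact_force: [-2.2, -2.5, 9.4]
width: -0.001
grip_force: 5.0
t: 7.1
tcp_pos: [0.6152, 0.1009, 0.2494]
ee_rot: [3.139, -0.002, 0.569]
contact_force: [-1.4, -2.8, 9.9]
width: -0.001
grip_force: 4.9
[0.61519784 0.10085811 0.24942942] [-1.44042782 -2.81445563  9.88729859]
(600, 650, 3)
```

View pics/c5.png

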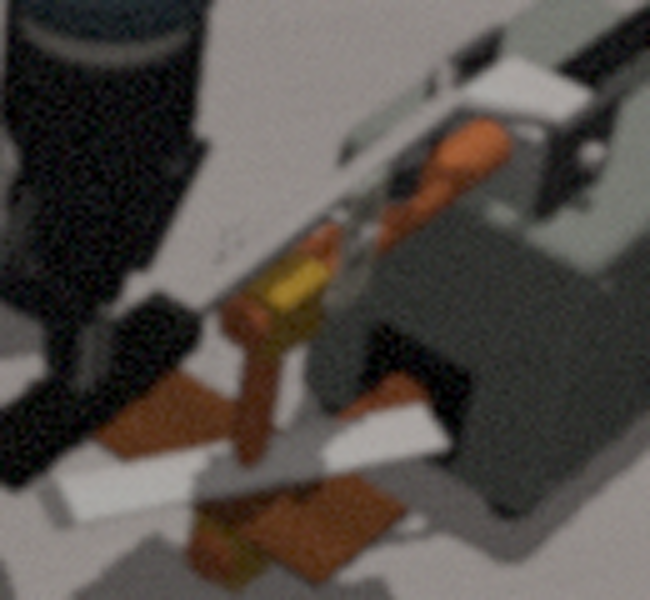

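The scene crop shows the electrode at (250,460) closed on the strips, and the scale is edge-on. Force (9.9 N) and height (249.4 mm) both put the lever at about 0.067 rad, so I press about 4 mm more to reach mid-band.

```bash
python3 -m creep '[[0,0,0.008,0,0,0,-1],[0,0.001,0.016,0,0,0,-1],[0,0.001,0.016,0,0,0,-1],[0,0.001,0.016,0,0,0,-1]]'
python3 - <<'E'
from h import *
s=sense();print(s["tcp_pos"],s["contact_force"])
S=grab_frame("scene");T=grab_frame("top");W=grab_frame("wrist")
f=lambda i,x,y,w,h,k:cv2.resize(i[y:y+h,x:x+w],None,fx=k,fy=k,interpolation=cv2.INTER_CUBIC)
a=f(S,410,180,40,30,10);b=f(T,160,180,160,120,2.5);c=f(T,415,270,80,60,5);d=f(W,0,0,640,480,.625)
cv2.imwrite("pics/c6.png",np.vstack([np.hstack([a,b]),np.hstack([c,d])]))
a0=cv2.imread("pics/top0.png")[240:275,215:285].astype(int);print(abs(a0-T[240:275,215:285]).mean())
E
```

```text
t: 7.6
tcp_pos: [0.6154, 0.1005, 0.2457]
ee_rot: [3.139, -0.003, 0.569]
contact_force: [-1.9, -2.7, 10.1]
width: 0.001
grip_force: 5.3
[0.61544075 0.10048471 0.24565923] [-1.90014124 -2.71526622 10.1275627 ]
31.96
```

View pics/c6.png

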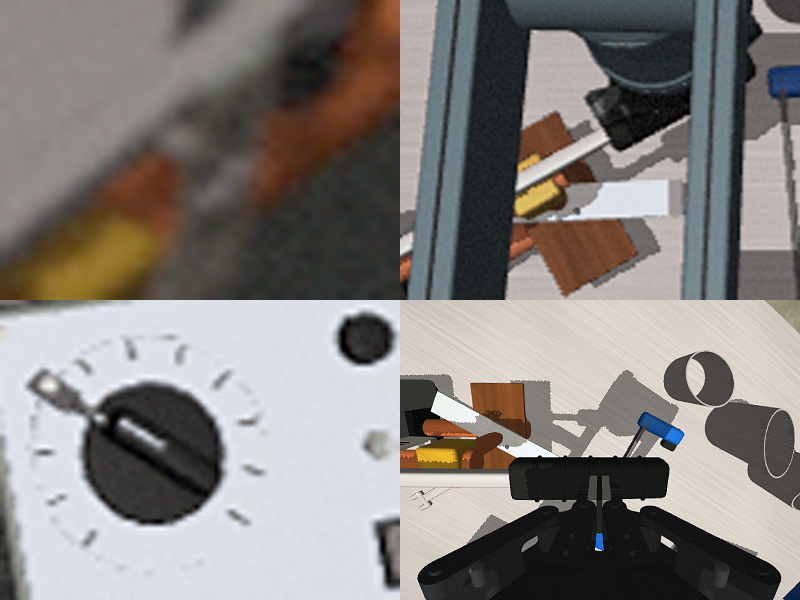

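The last picture shows the knob's pointer in line with the marker and the strips lying as before. The tool is on the grip at z = 245.7 mm, which puts the lever at about 0.078 rad, mid-band.

```bash
python3 -c "
from cell import bot
print(bot.hand_in())"
```

```text
the job is handed in; nothing more can be done
None
```

I set the knob to the steel marker and handed the job in with the lever still held down, at about 0.078 rad by height and force (I couldn't read the pressure scale in the pictures); the electrodes were closed and the strips looked unmoved.

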